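# Set the valves of a filtration manifold for one sample

## Robot

A 6-joint arm with a two-finger parallel gripper is mounted at the origin on a cart in front of the work surface, level with it; the furniture and walls round the work are solid. World frame = base frame: x ahead of the robot, y to its left, z up, the work surface at z = 0. Lengths are in mm, angles in rad, forces in N, time in s.
With the tool pointing down it reaches from about 350 to 875 mm from the base axis. Payload 4.2 kg.
Tool frame: the origin (TCP) lies at the very end of the fingers, on their centre line; the grasp point (between the pads) lies arm.hold_point_z behind it (arm.hold_point_z is the distance from the TCP to the grasp point, in mm); y points along the fingers, x is the direction in which the jaws open and shut, and the axes are right-handed (so a half turn about y gives the same grasp; the last joint's range is limited). The gripper opens to 85 mm and grips with 20 to 120 N. Pads are 22 mm wide; open, the fingers measure 114 mm over their backs; the gripper's body (76 mm by 85 mm) begins 54 mm behind the grasp point. The pads swing forward as they close: fully open they stand 13 mm farther back than shut.
Start: joints at [-0.846, 0.385, 0.008, 0, -1.194, -0.259], TCP at [280.722, -558.385, 231.312] pointing down, gripper open.
Joint ranges: [-3.14, 3.14], [-1.21, 2.06], [-1.07, 1.41], [-3.16, 2.05], [-2.99, -0.16], [-3.1, 3.1]. Speed limits (rad/s): [2.79, 2.79, 3.14, 3.14, 3.14, 3.14].

## Interface

Orientations are given as a unit quaternion [x, y, z, w].
In Python, from bench import arm gives the robot as it stands.
- The arm moves only by the shell command python3 -m creep 'ROWS'. ROWS is JSON, a list of rows, each a list of 3 entries, a list of its own where there are three numbers: the shift along the world's x, y, z in mm, then the turn, a rotation vector about the world's x, y, z in rad, then the gripper command: -1 is shut, 1 is fully open, values between are in proportion. In form: [[[dx, dy, dz], [wx, wy, wz], jaw], ...]. A call has 1 to 12 rows; each row is the pose to reach, as a shift and turn from the pose commanded when the call began; what a row does not reach only later rows make up. A row lasts 1/12 s, in which the tool goes at most 41.7 mm and 7.16 degrees, less where a joint would pass 70% of its speed; a pose out of reach is approached as far as the arm can. A call with a gripper value outside its range is refused whole. The fingers move at their own pace and stop on an object; the grip force is fixed at half the most. Time passes only in rows, so rows that repeat a pose let the fingers close. It gives the time, the measured TCP pose, the force and the opening at its end, in the units of the state.
- arm.read_state(): the state, without advancing time (a new reading comes with each control period).
- arm.get_image(name): name is "scene" or "side" or "wrist"; returns (picture, depth): 420x560x3 uint8, red, green, blue; 420x560 float32, mm along the optical axis (not along the pixel's ray), 0 where there is no reading.
- arm.camera_params(name): a dict with "camera_matrix" (3x3 intrinsics, pixels), "k1" (the pictures are not rectified: a ray, as slopes to the right and down, at radius r is drawn at 1 + k1 r^2 times it, then the intrinsics apply), "extrinsics" (4x4, takes a point from world to camera coordinates); the wrist camera has in their place "T_tool_cam" (4x4, takes a point from camera to tool coordinates, whose origin is the TCP and whose axes are the tool frame's). Camera axes: x right, y down, z forward; pixel columns grow to the right and rows downward; lengths in mm; the calibration is good to about 2 mm. A picture is of the moment at which its call begins: read the wrist's pose just before it. camera_params takes no time and is no camera call.
- arm.job_done(): hands the job in, once; it reports no verdict.
The state is a dict: "clock": time; "joints": joint angles; "joint_vel": joint speeds; "joint_efforts": joint torques, N m; "position": TCP position; "ee_rot": TCP orientation; "contact_force": force on the tool from outside, world axes, zero at the start; "wrist_torque": the same for the moment, N m; "gripper_width": finger opening in mm.
Only numpy, scipy, OpenCV 4.12 (cv2) and the standard library are available. Lean on these libraries where they do the work, as an engineer would, in place of code of your own. Each camera call takes 0.05 s, during which the arm holds its last target.

## Task

Set the vacuum filtration manifold for one sample: with a fingertip, push the valve levers of the two idle stations (the ones with flat dust covers) fully shut, so that the pump does not draw air through them, and then push the lever of the station with the tall funnel fully open. A lever is shut when it stands square to its branch pipe and open when it lies in line with it. Only push the levers, without pinching or forcing them, and leave the funnel, the covers and everything round the manifold where they stand.

Things in the scene. Friction and masses are not known exactly. Their poses are not given: they have to be found in the camera images.
- manifold: steel filtration manifold, fixed, 490 x 220 mm. Header tube (38 mm thick, top 61 mm above the bench) along its y axis at own x = -58 mm; grey pump block (106 mm tall) on its -y end. Three branch pipes run along +x from the header, 130 mm apart (own y = 130, 0, -130 mm), each with a lever valve at own x = 0 and a round seat at x = 128 mm. Origin: on the bench under the middle valve
- valve_left (a joint): lever of the left-hand (+y) station, on a vertical stem (rad): 0 = shut, lever along the manifold's +y; 1.571 = open, along its -x, towards the robot. Grows anticlockwise from above, has a stop at each end, stays where left; turning takes 0.11 N m. Push its black sleeve: 22 to 68 mm from the stem, 13 mm wide, 80 to 92 mm above the bench; under it nothing but the header, the pipe and the stem
- left_stem (a point): point on the turning axis of the left-hand (+y) lever, at the sleeve's mid-height, 86 mm above the bench; its axes are the manifold's
- left_lever_tip (a point): middle of the outer end of the left-hand (+y) lever, 68 mm from the stem
- left_seat (a point): centre of the floor of the left-hand (+y) station's round seat, 80 mm above the bench (seat 72 mm across, 128 mm beyond the stem)
- valve_middle (a joint): lever of the middle station, on a vertical stem (rad): 0 = shut, lever along the manifold's +y; 1.571 = open, along its -x, towards the robot. Grows anticlockwise from above, has a stop at each end, stays where left; turning takes 0.11 N m. Push its black sleeve: 22 to 68 mm from the stem, 13 mm wide, 80 to 92 mm above the bench; under it nothing but the header, the pipe and the stem
- middle_stem (a point): point on the turning axis of the middle lever, at the sleeve's mid-height, 86 mm above the bench; its axes are the manifold's
- middle_lever_tip (a point): middle of the outer end of the middle lever, 68 mm from the stem
- middle_seat (a point): centre of the floor of the middle station's round seat, 80 mm above the bench (seat 72 mm across, 128 mm beyond the stem)
- valve_right (a joint): lever of the right-hand (-y, next to the pump) station, on a vertical stem (rad): 0 = shut, lever along the manifold's +y; 1.571 = open, along its -x, towards the robot. Grows anticlockwise from above, has a stop at each end, stays where left; turning takes 0.11 N m. Push its black sleeve: 22 to 68 mm from the stem, 13 mm wide, 80 to 92 mm above the bench; under it nothing but the header, the pipe and the stem
- right_stem (a point): point on the turning axis of the right-hand (-y, next to the pump) lever, at the sleeve's mid-height, 86 mm above the bench; its axes are the manifold's
- right_lever_tip (a point): middle of the outer end of the right-hand (-y, next to the pump) lever, 68 mm from the stem
- right_seat (a point): centre of the floor of the right-hand (-y, next to the pump) station's round seat, 80 mm above the bench (seat 72 mm across, 128 mm beyond the stem)
- filter_funnel: tall open steel filter funnel, loose, 58 mm across and 90 mm tall (top 170 mm above the bench), standing in one of the three seats: this is the loaded station. Origin at the centre of its underside
- dust_cover_1: flat round steel dust cover with a small knob, loose, 60 mm across, 26 mm tall, lying in one of the seats: that station is idle. Origin at the centre of its underside
- dust_cover_2: flat round steel dust cover with a small knob, loose, 60 mm across, 26 mm tall, lying in one of the seats: that station is idle. Origin at the centre of its underside
- dropper_bottle: dropper bottle, loose, 31 mm across, 84 mm tall, standing between two seats; origin at its underside
- vial: glass specimen vial with a cap, loose, 18 mm across, 65 mm tall, standing between two seats; origin at its underside
- small_beaker: glass beaker, loose, 53 mm across, 69 mm tall, behind the pump; origin at its underside
- petri_base: clear petri dish, loose, 60 mm across, 14 mm tall, on the bench in front of the header; origin at its underside
- forceps: fine steel forceps, loose, 115 mm long, 8 mm tall, lying on the bench in front of the header; origin at the underside of the middle
Mind the look-alikes: they are no part of the job. Leave any green or orange look-alike of the filter_funnel alone.

How it is judged:
By the outcome, as a careful person would: the job done as asked, in the order asked, and still so for the second after the job is handed in, with the robot touching nothing.
It also fails if it takes over 51 s, if anything falls off the work surface, if the arm or the gripper's body presses on something with over 40 N, if the wrist force passes 120 N, or if a joint passes its speed limit or range.

## Working session

There is one attempt and no reset: what is moved stays moved. The work goes in short steps, Python scripts to look and compute and a shell command to move; the robot and the scene stay as the last step left them, time stands still between calls to the robot, and variables do not carry over. Pictures are saved under pics/ and viewed, and the job is handed in when it is done.

```bash
mkdir -p pics; ls
python3 - <<'E'
from bench import arm
import cv2
print(arm.read_state())
for n in ("scene","side"):
    p,d=arm.get_image(n); cv2.imwrite(f"pics/{n}0.png",p[:,:,::-1]); 
    import numpy as np; np.savez(f"pics/{n}0.npz",p=p,d=d)
    print(n,arm.camera_params(n))
print(arm.camera_params("wrist"),arm.hold_point_z)
E
```

```text
pics
{'clock': 0.0, 'joints': array([-8.46419475e-01,  3.85564042e-01,  6.62277635e-03, -5.31379917e-04,
       -1.19400261e+00, -2.58587030e-01]), 'joint_vel': array([-7.48652029e-04, -4.42268277e-04, -4.12194598e-04,  9.95269854e-04,
        1.35170670e-04,  2.11998837e-06]), 'joint_efforts': array([ 1.95543362e-03, -3.92291558e+01,  1.88406318e+01,  4.18618217e+00,
       -4.56388952e-03, -6.68860125e-06]), 'position': array([ 280.45673056, -557.88108279,  230.21107157]), 'ee_rot': array([ 0.3704862 ,  0.60224914, -0.60147495, -0.37183845]), 'contact_force': array([-0.60200727, -0.02207928, -0.50582963]), 'wrist_torque': array([-0.01901044, -0.01037048, -0.01472991]), 'gripper_width': 85.35871939893707}
scene {'camera_matrix': array([[438.51839828,   0.        , 287.67672573],
       [  0.        , 438.51839828, 212.40196276],
       [  0.        ,   0.        ,   1.        ]]), 'k1': -0.04478936107197557, 'extrinsics': array([[-3.97322366e-01, -9.17428530e-01,  2.14436374e-02,
         2.71427999e+02],
       [-5.68981145e-01,  2.27947722e-01, -7.90126757e-01,
         3.68676242
[... 618 characters left out ...]
36073e-01,
         8.46360641e+02],
       [ 0.00000000e+00,  0.00000000e+00,  0.00000000e+00,
         1.00000000e+00]])}
{'camera_matrix': array([[311.94387695,   0.        , 282.99929152],
       [  0.        , 311.94387695, 210.52384456],
       [  0.        ,   0.        ,   1.        ]]), 'k1': -0.008789246790033688, 'T_tool_cam': array([[ 9.99999381e-01, -5.98850638e-04,  9.37832663e-04,
        -9.98283945e-01],
       [-1.06399194e-03, -2.67923481e-01,  9.63439607e-01,
        -1.42481283e+02],
       [-3.25689032e-04, -9.63440008e-01, -2.67923952e-01,
         6.77408639e+01],
       [ 0.00000000e+00,  0.00000000e+00,  0.00000000e+00,
         1.00000000e+00]])} 18.700000000000003
```

View pics/scene0.png

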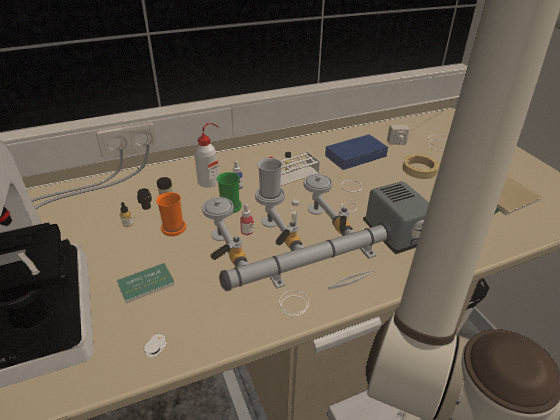

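View pics/side0.png

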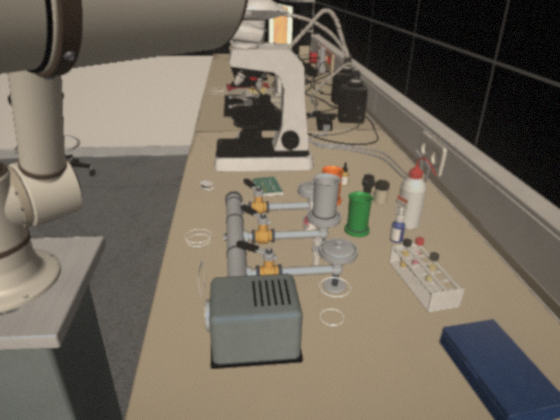

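The scene view shows a steel funnel at about (270,178) on the middle seat and flat covers at (217,207) on the left and (318,183) on the right. The look-alikes are green at (230,192) and orange at (172,215), both on the bench. Next I'll check this in a close crop.

Run:
```python
import numpy as np,cv2
p=np.load("pics/scene0.npz")['p'][:,:,::-1]
cv2.imwrite("pics/crop_a.png",cv2.resize(p[150:300,190:390],None,fx=4,fy=4,interpolation=cv2.INTER_CUBIC))
p=np.load("pics/side0.npz")['p'][:,:,::-1]
cv2.imwrite("pics/crop_b.png",cv2.resize(p[160:310,200:400],None,fx=4,fy=4,interpolation=cv2.INTER_CUBIC))
```

```text
(no output)
```

View pics/crop_a.png

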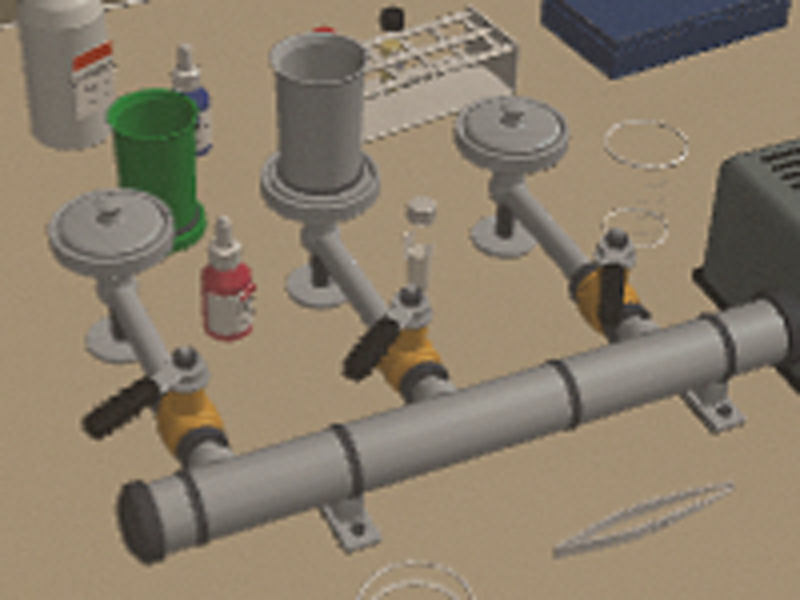

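View pics/crop_b.png

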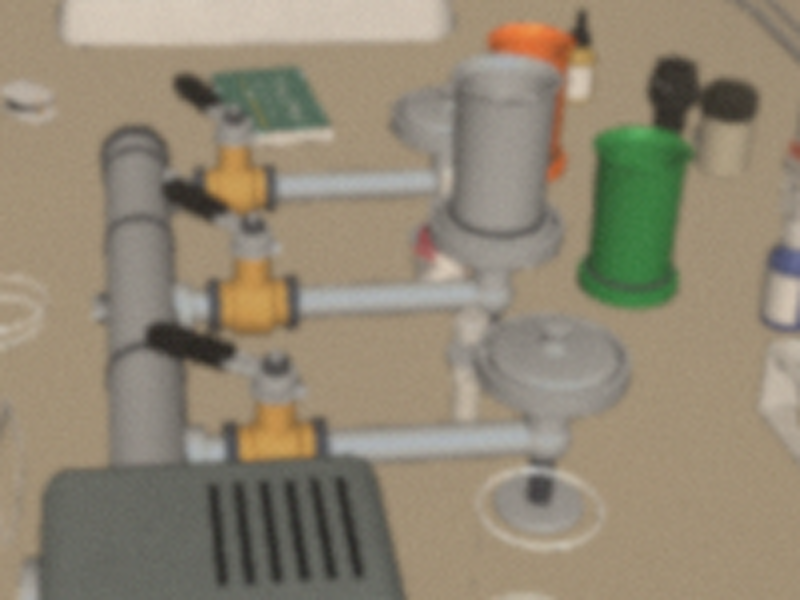

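The crop confirms the funnel on the middle station and covers on the left and right. All three levers stand part-way. I'll triangulate the stems, tips and covers across the two views.

```bash
cat > h.py <<'E'
import numpy as np,cv2
from bench import arm
def ray(name,uv,T=None):
    c=arm.camera_params(name);K=c["camera_matrix"]
    n=cv2.undistortPoints(np.array([[uv]],float),K,np.array([c["k1"],0,0,0,0.]))[0,0]
    E=np.linalg.inv(c["extrinsics"]) if T is None else T@c["T_tool_cam"]
    d=E[:3,:3]@np.array([n[0],n[1],1]);return E[:3,3],d/np.linalg.norm(d)
def tri(*rs):
    A=0;b=0
    for o,d in rs:
        P=np.eye(3)-np.outer(d,d);A=A+P;b=b+P@o
    x=np.linalg.solve(A,b);return x,[round(float(np.linalg.norm((np.eye(3)-np.outer(d,d))@(x-o))),1) for o,d in rs]
def plane(r,z): return r[0]+r[1]*(z-r[0][2])/r[1][2]
E
python3 - <<'E'
from h import *
sc=lambda u,v:ray("scene",(190+u/4-.375,150+v/4-.375))
sd=lambda u,v:ray("side",(200+u/4-.375,160+v/4-.375))
P={"stemtopL":((185,353),(234,113)),"stemtopM":((410,296),(253,222)),"stemtopR":((618,237),(277,362)),
"tipL":((95,425),(185,85)),"tipM":((355,366),(172,190)),"tipR":((609,325),(155,337)),
"knobR":((513,108),(553,330)),"funneltop":((318,60),(506,70))}
R={}
for k,(a,b) in P.items():
    x,e=tri(sc(*a),sd(*b));R[k]=x;print(k,x.round(1),e)
d=R["stemtopL"]-R["stemtopR"];yaw=np.arctan2(-d[0],d[1]);print("dist",np.hypot(*d[:2]),"yaw",yaw)
for s in "LMR":
    v=R["tip"+s]-R["stemtop"+s];print(s,"r",np.hypot(*v[:2]),"angle",np.arctan2(-v[0],v[1])-yaw)
# cover L centre on plane z~ 80+? rim
print(plane(sc(112,224),88),plane(sc(511,128),88),plane(sd(553,355),88))
E
```

```text
stemtopL [504.4 196.3  92.5] [0.6, 0.6]
stemtopM [507.2  67.9  90.4] [0.3, 0.3]
stemtopR [510.4 -63.3  90.8] [0.2, 0.2]
tipL [477.4 252.7  85.3] [0.5, 0.5]
tipM [467.4 115.7  86.4] [1.3, 1.3]
tipR [454.7 -26.6  81.9] [1.2, 1.2]
knobR [637.5 -59.7 101.1] [1.0, 1.0]
funneltop [634.   71.9 170. ] [1.6, 1.6]
dist 259.68585518877484 yaw 0.022826056300644115
L r 62.570208173173896 angle 0.42420801835030864
M r 62.11954861372041 angle 0.6708885437171207
R r 66.69365444098894 angle 0.9651409381742994
[632.63384815 198.72213513  88.        ] [636.83075537 -58.34890459  88.        ] [637.41764127 -61.8949924   88.        ]
```

Run:
```python
from h import *
from scipy.spatial.transform import Rotation as R
s=arm.read_state();print(R.from_quat(s['ee_rot']).as_matrix().round(3), s['clock'])
sc=lambda u,v:ray("scene",(190+u/4-.375,150+v/4-.375))
sd=lambda u,v:ray("side",(200+u/4-.375,160+v/4-.375))
print("pump +y edge",plane(sd(50,470),106).round(),plane(sd(365,460),106).round(), plane(sc(730,160),106).round())
print("bottle top",plane(sc(224,222),84).round(),"vial top",plane(sc(421,205),65).round())
print("header end top",plane(sc(130,490),61).round())
```

```text
[[-0.449 -0.001 -0.894]
 [ 0.894  0.002 -0.449]
 [ 0.002 -1.     0.   ]] 0.1
pump +y edge [ 413. -158.  106.] [ 539. -160.  106.] [ 535. -151.  106.]
bottle top [616. 137.  84.] vial top [612.  13.  65.]
header end top [452. 244.  61.]
```

```bash
python3 -m creep '[[[168.5,493,-70],[0,0,-0.466],-1],[[168.5,493,-70],[0,0,-0.466],-1],[[168.5,493,-70],[0,0,-0.466],-1],[[168.5,493,-70],[0,0,-0.466],-1],[[168.5,493,-70],[0,0,-0.466],-1],[[168.5,493,-70],[0,0,-0.466],-1],[[168.5,493,-70],[0,0,-0.466],-1],[[168.5,493,-70],[0,0,-0.466],-1],[[168.5,493,-70],[0,0,-0.466],-1],[[168.5,493,-70],[0,0,-0.466],-1],[[168.5,493,-70],[0,0,-0.466],-1],[[168.5,493,-70],[0,0,-0.466],-1]]'
```

```text
clock: 1.1
position: [439.0, -93.1, 165.3]
ee_rot: [-0.5, -0.5, 0.5, 0.5]
contact_force: [1.6, -0.6, -0.2]
gripper_width: -0.2
```

```bash
python3 -m creep '[[[8,22,-25],[0,0,0],-1],[[8,22,-25],[0,0,0],-1],[[8,22,-25],[0,0,0],-1]]'
python3 - <<'E'
from h import *
s=arm.read_state();p,d=arm.get_image("wrist");cv2.imwrite("pics/w1.png",p[:,:,::-1]);print(s['position'],s['ee_rot'],s['clock'])
p,d=arm.get_image("scene");cv2.imwrite("pics/s1.png",cv2.resize(p[150:300,190:390,::-1],None,fx=4,fy=4))
E
```

```text
clock: 1.35
position: [446.3, -72.1, 139.3]
ee_rot: [-0.499, -0.5, 0.502, 0.5]
contact_force: [0.6, -0.3, 0.8]
gripper_width: -0.1
[446.33304822 -72.1165099  139.31967759] [-0.49859538 -0.49961671  0.50167991  0.50010304] 1.35
```

View pics/w1.png

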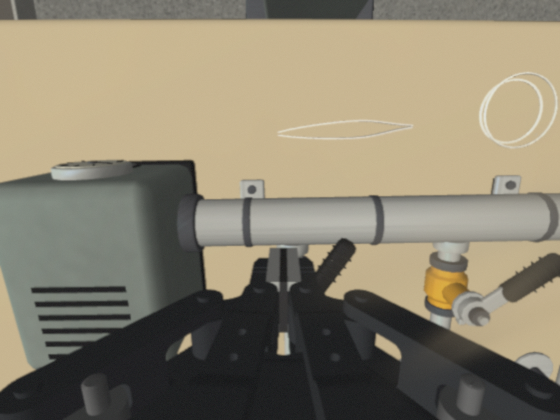

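View pics/s1.png

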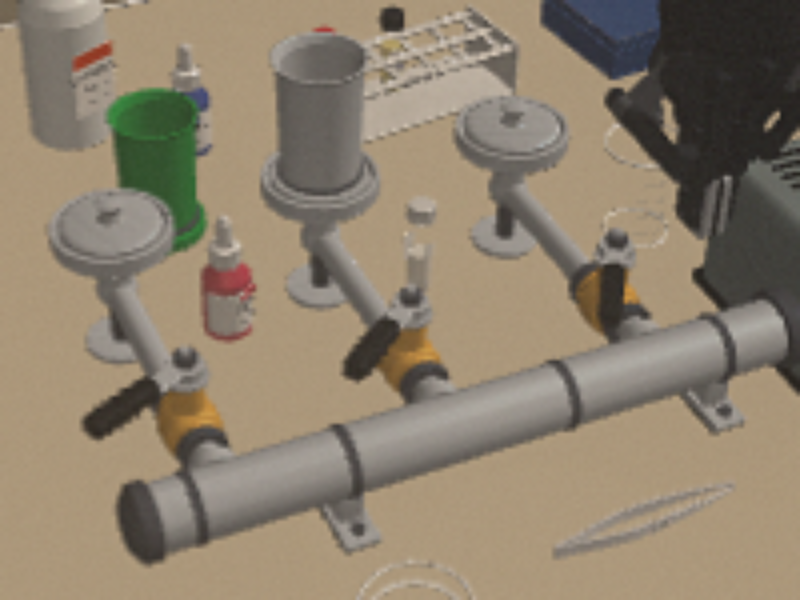

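```bash
python3 -m creep '[[[1,4,-30],[0,0,0],-1],[[1,4,-62],[0,0,0],-1],[[1,4,-62],[0,0,0],-1],[[1,4,-62],[0,0,0],-1]]'
```

```text
clock: 1.78
position: [447.3, -70.3, 78.4]
ee_rot: [-0.5, -0.499, 0.5, 0.501]
contact_force: [-0.1, -0.0, 0.8]
gripper_width: -0.1
```

```bash
python3 -m creep '[[[6,8,-1],[0,0,0],-1],[[12,16,-1],[0,0,0],-1],[[17,23,-1],[0,0,0],-1],[[22,30,-1],[0,0,0],-1],[[26,37,-1],[0,0,0],-1],[[29,43,-1],[0,0,0],-1],[[32,49,-1],[0,0,0],-1],[[35,54,-1],[0,0,0],-1],[[37,54,-1],[0,0,0],-1],[[37,54,-1],[0,0,0],-1]]'
python3 - <<'E'
from h import *
p,d=arm.get_image("scene");cv2.imwrite("pics/s2.png",cv2.resize(p[150:300,190:390,::-1],None,fx=4,fy=4))
E
```

```text
clock: 2.62
position: [485.7, -14.2, 77.4]
ee_rot: [0.5, 0.501, -0.5, -0.5]
contact_force: [-0.8, 0.9, 0.1]
gripper_width: 0.2
```

View pics/s2.png

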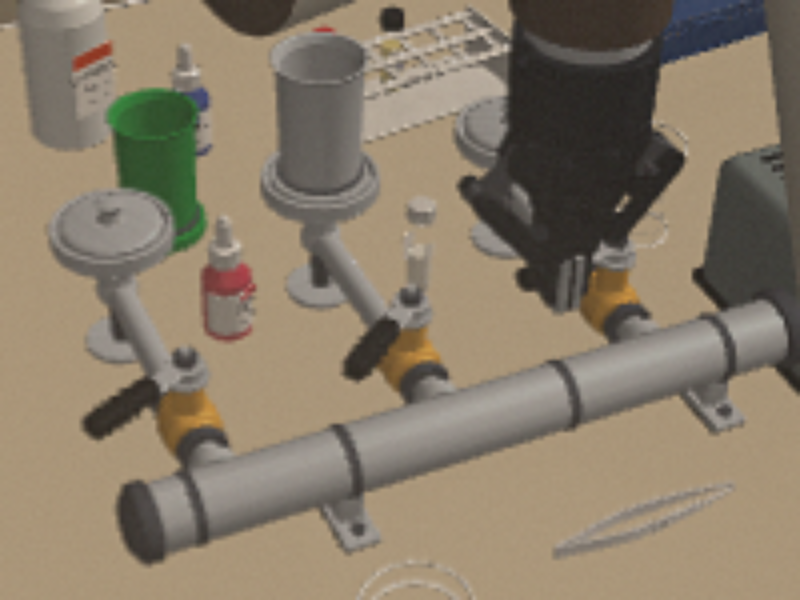

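The lever is moving: its tip shows at (525,280), just behind the fingertip. I'll creep on towards the stop.

```bash
python3 -m creep '[[[1.5,0,0],[0,0,0],-1],[[3,0,0],[0,0,0],-1],[[4,0,0],[0,0,0],-1],[[4,0,0],[0,0,0],-1]]';python3 -m creep '[[[1,0,0],[0,0,0],-1],[[2,0,0],[0,0,0],-1],[[2,0,0],[0,0,0],-1]]';python3 -m creep '[[[1,0,0],[0,0,0],-1],[[2,0,0],[0,0,0],-1],[[2,0,0],[0,0,0],-1]]'
```

```text
clock: 3.0
position: [489.3, -15.1, 77.5]
ee_rot: [0.5, 0.5, -0.5, -0.5]
contact_force: [-2.1, 1.1, 0.1]
gripper_width: -0.0
clock: 3.25
position: [491.3, -15.1, 77.5]
ee_rot: [0.5, 0.5, -0.5, -0.5]
contact_force: [-2.2, 0.9, -0.1]
gripper_width: 0.2
clock: 3.5
position: [493.0, -15.1, 77.5]
ee_rot: [-0.5, -0.5, 0.5, 0.5]
contact_force: [-2.8, 1.8, 1.3]
gripper_width: -0.1
```

```bash
python3 -m creep '[[[1,0,0],[0,0,0],-1],[[1.5,0,0],[0,0,0],-1],[[1.5,0,0],[0,0,0],-1]]'
python3 - <<'E'
from h import *
p,d=arm.get_image("side");cv2.imwrite("pics/d2.png",cv2.resize(p[160:310,200:400,::-1],None,fx=4,fy=4))
E
```

```text
clock: 3.75
position: [493.1, -15.3, 77.4]
ee_rot: [-0.499, -0.499, 0.501, 0.501]
contact_force: [-6.7, 2.9, 2.3]
gripper_width: -0.0
```

View pics/d2.png

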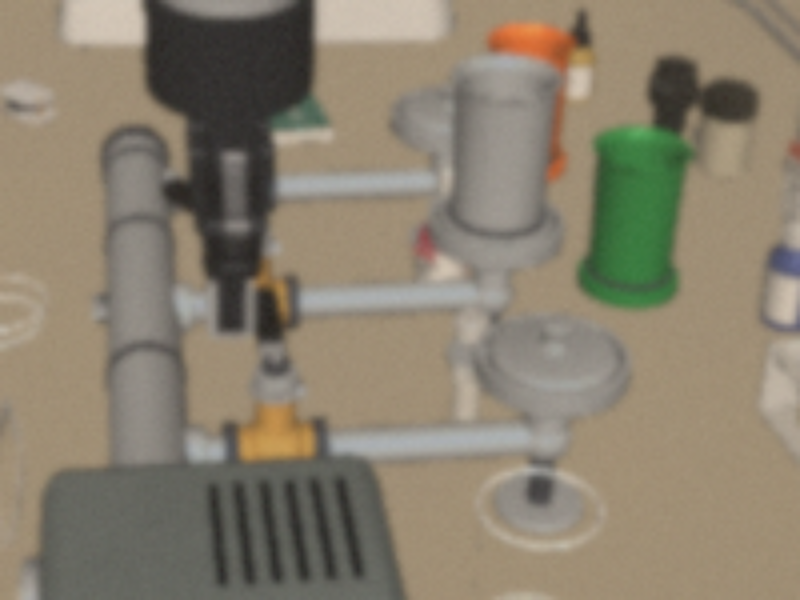

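```bash
python3 -m creep '[[[-15,0,0],[0,0,0],-1],[[-20,0,40],[0,0,0],-1],[[-30,20,70],[0,0,0],-1],[[-43,60,70],[0,0,0],-1],[[-43,100,70],[0,0,0],-1],[[-43,140,70],[0,0,0],-1],[[-43,180,70],[0,0,0],-1],[[-43,220,70],[0,0,0],-1],[[-43,241,70],[0,0,0],-1],[[-43,241,70],[0,0,0],-1],[[-43,241,70],[0,0,0],-1]]'
python3 - <<'E'
from h import *
p,d=arm.get_image("scene");cv2.imwrite("pics/s3.png",cv2.resize(p[150:300,190:390,::-1],None,fx=4,fy=4))
E
```

```text
clock: 4.72
position: [452.3, 227.3, 147.7]
ee_rot: [0.5, 0.501, -0.5, -0.499]
contact_force: [0.1, -0.6, 0.4]
gripper_width: -0.2
```

View pics/s3.png

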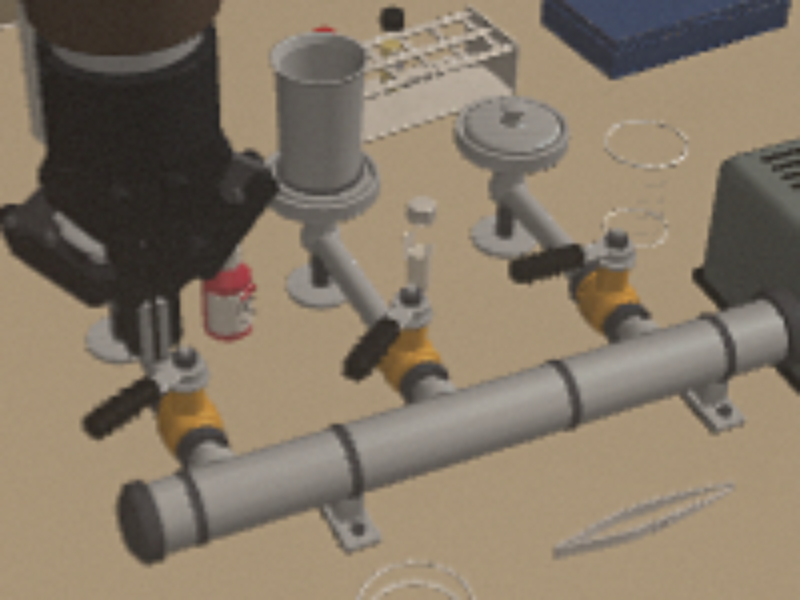

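The right lever now lies parallel to the header, with its tip at (515,267), so it's shut. Next is the left lever.

```bash
python3 -m creep '[[[-1,0,-35],[0,0,0],-1],[[-1,0,-70],[0,0,0],-1],[[-1,0,-70],[0,0,0],-1],[[-1,0,-70],[0,0,0],-1]]'; python3 -m creep '[[[5,3,0],[0,0,0],-1],[[10,6,0],[0,0,0],-1],[[15,9,0],[0,0,0],-1],[[20,12,0],[0,0,0],-1],[[25,15,0],[0,0,0],-1],[[29,17,0],[0,0,0],-1],[[32,17,0],[0,0,0],-1],[[32,17,0],[0,0,0],-1],[[32,17,0],[0,0,0],-1]]'
```

```text
clock: 5.1
position: [450.3, 224.0, 76.8]
ee_rot: [-0.501, -0.498, 0.501, 0.5]
contact_force: [0.1, 0.1, 1.8]
gripper_width: 0.1
clock: 5.85
position: [483.3, 243.4, 77.6]
ee_rot: [0.5, 0.501, -0.499, -0.5]
contact_force: [0.0, -0.7, 1.1]
gripper_width: -0.3
```

```bash
python3 -m creep '[[[1,0,0],[0,0,0],-1],[[2,0,0],[0,0,0],-1],[[2,0,0],[0,0,0],-1]]';python3 -m creep '[[[1,0,0],[0,0,0],-1],[[1.5,0,0],[0,0,0],-1],[[1.5,0,0],[0,0,0],-1]]'
```

```text
clock: 6.1
position: [484.5, 243.1, 77.5]
ee_rot: [-0.5, -0.5, 0.5, 0.5]
contact_force: [-2.1, 1.3, -0.2]
gripper_width: 0.1
clock: 6.35
position: [486.0, 243.0, 77.5]
ee_rot: [-0.5, -0.5, 0.5, 0.5]
contact_force: [-1.9, 1.3, 0.3]
gripper_width: -0.1
```

```bash
python3 -m creep '[[[0.5,0,0],[0,0,0],-1],[[1,0,0],[0,0,0],-1],[[1,0,0],[0,0,0],-1]]';python3 -m creep '[[[0.5,0,0],[0,0,0],-1],[[1,0,0],[0,0,0],-1],[[1,0,0],[0,0,0],-1]]'
```

```text
clock: 6.6
position: [487.1, 242.9, 77.5]
ee_rot: [-0.5, -0.5, 0.5, 0.5]
contact_force: [-2.3, 0.9, 0.3]
gripper_width: 0.3
clock: 6.85
position: [487.7, 242.9, 77.5]
ee_rot: [-0.5, -0.5, 0.5, 0.5]
contact_force: [-3.7, 2.1, 1.5]
gripper_width: 0.0
```

```bash
python3 -m creep '[[[0.5,0,0],[0,0,0],-1],[[1,0,0],[0,0,0],-1],[[1,0,0],[0,0,0],-1]]'
```

```text
clock: 7.1
position: [487.8, 242.9, 77.4]
ee_rot: [-0.5, -0.499, 0.501, 0.501]
contact_force: [-6.6, 3.4, 3.0]
gripper_width: 0.4
```

The left lever is at its stop too: the force jumped and the x position matches the prediction. Next is the middle lever, approached from its +x/+y side.

```bash
python3 -m creep '[[[-15,0,0],[0,0,0],-1],[[-15,0,35],[0,0,0],-1],[[-15,0,70],[0,0,0],-1],[[-5,-35,70],[0,0,0],-1],[[5,-70,70],[0,0,0],-1],[[12,-105,70],[0,0,0],-1],[[12,-115,70],[0,0,0],-1],[[12,-115,70],[0,0,0],-1],[[12,-115,70],[0,0,0],-1]]'
python3 - <<'E'
from h import *
p,d=arm.get_image("scene");cv2.imwrite("pics/s4.png",cv2.resize(p[150:300,190:390,::-1],None,fx=4,fy=4))
s=arm.read_state();p,d=arm.get_image("wrist");cv2.imwrite("pics/w4.png",p[:,:,::-1]);print(s['position'],s['ee_rot'],s['clock'])
E
```

```text
clock: 7.85
position: [501.6, 127.2, 147.8]
ee_rot: [0.501, 0.5, -0.499, -0.5]
contact_force: [0.3, -0.7, 0.2]
gripper_width: 0.2
[501.57360651 127.95246809 147.72746872] [ 0.50035963  0.50013613 -0.49959739 -0.49990653] 7.9
```

View pics/s4.png

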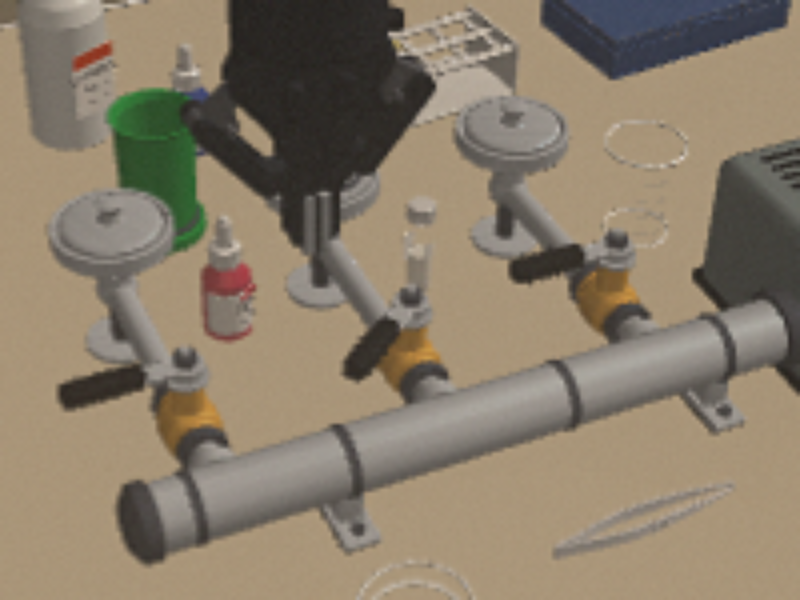

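View pics/w4.png

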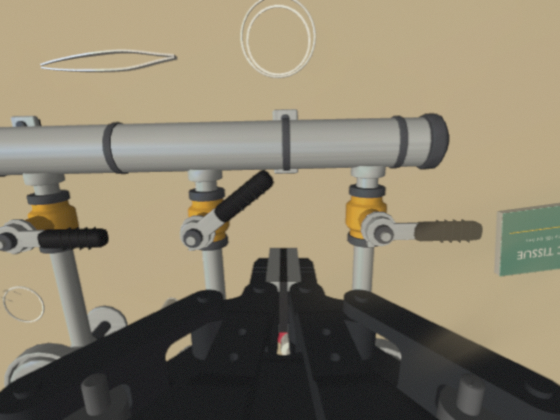

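The wrist view shows the left lever from (383,233) to (480,230) and the right lever from (5,240) to (105,237), both parallel to the header. The middle lever runs from (193,236) to (265,180), and the fingertip is clear of it on its +y side. I'll descend and push it open.

```bash
python3 -m creep '[[[0,0,-35],[0,0,0],-1],[[0,0,-70],[0,0,0],-1],[[0,0,-70],[0,0,0],-1],[[0,0,-70],[0,0,0],-1]]'; python3 -m creep '[[[-5,-4,0],[0,0,0],-1],[[-10,-8,0],[0,0,0],-1],[[-16,-11,0],[0,0,0],-1],[[-22,-15,0],[0,0,0],-1],[[-29,-19,0],[0,0,0],-1],[[-34,-23,0],[0,0,0],-1],[[-39,-28,0],[0,0,0],-1],[[-42,-33,0],[0,0,0],-1],[[-44,-37,0],[0,0,0],-1],[[-44,-37,0],[0,0,0],-1]]'
python3 - <<'E'
from h import *
p,d=arm.get_image("scene");cv2.imwrite("pics/s5.png",cv2.resize(p[150:300,190:390,::-1],None,fx=4,fy=4))
E
```

```text
clock: 8.28
position: [500.3, 128.2, 76.5]
ee_rot: [-0.499, -0.499, 0.502, 0.5]
contact_force: [0.1, -0.1, 0.4]
gripper_width: 0.0
clock: 9.12
position: [455.7, 89.7, 77.3]
ee_rot: [-0.5, -0.499, 0.5, 0.501]
contact_force: [0.3, 0.3, -0.3]
gripper_width: 0.3
```

View pics/s5.png

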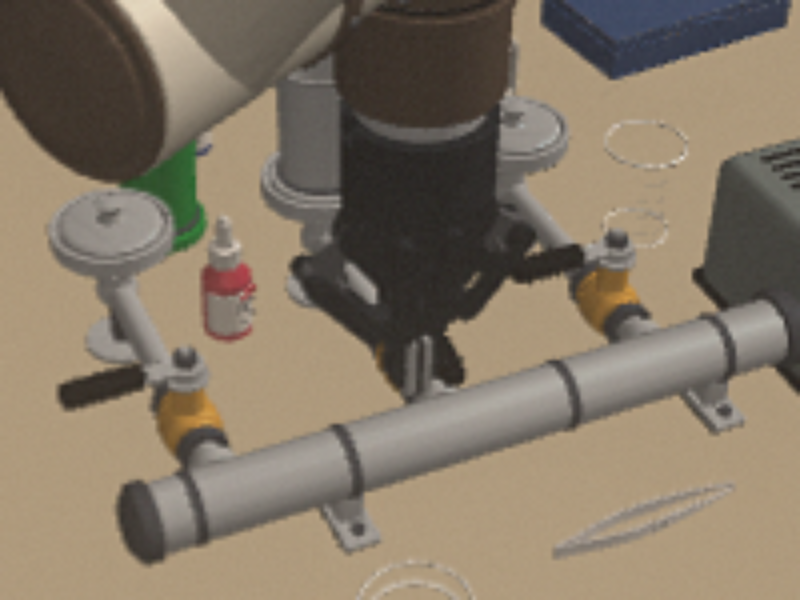

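```bash
python3 -m creep '[[[1,-1,0],[0,0,0],-1],[[2,-2,0],[0,0,0],-1],[[2,-2,0],[0,0,0],-1]]';python3 -m creep '[[[0,-1,0],[0,0,0],-1],[[0,-1.5,0],[0,0,0],-1],[[0,-1.5,0],[0,0,0],-1]]'
```

```text
clock: 9.42
position: [458.6, 88.5, 77.0]
ee_rot: [-0.5, -0.499, 0.501, 0.5]
contact_force: [0.2, -0.7, -0.1]
gripper_width: 0.1
clock: 9.67
position: [458.8, 87.3, 77.3]
ee_rot: [-0.5, -0.5, 0.5, 0.5]
contact_force: [-0.0, 1.2, -0.7]
gripper_width: -0.1
```

```bash
python3 -m creep '[[[0,-1,0],[0,0,0],-1],[[0,-1.5,0],[0,0,0],-1],[[0,-1.5,0],[0,0,0],-1]]';python3 -m creep '[[[0,-1,0],[0,0,0],-1],[[0,-1,0],[0,0,0],-1],[[0,-1,0],[0,0,0],-1]]'
```

```text
clock: 9.92
position: [458.9, 85.8, 77.4]
ee_rot: [-0.5, -0.5, 0.5, 0.5]
contact_force: [-0.5, 2.2, -0.2]
gripper_width: 0.0
clock: 10.17
position: [459.0, 85.1, 77.5]
ee_rot: [-0.5, -0.5, 0.5, 0.5]
contact_force: [-2.8, 3.5, -0.6]
gripper_width: 0.4
```

```bash
python3 -m creep '[[[0,-0.5,0],[0,0,0],-1],[[0,-1,0],[0,0,0],-1],[[0,-1,0],[0,0,0],-1]]'
```

```text
clock: 10.42
position: [459.1, 84.9, 77.5]
ee_rot: [-0.5, -0.5, 0.499, 0.5]
contact_force: [-4.0, 6.8, -0.8]
gripper_width: 0.2
```

The force rose to 6.8 N with no further travel, so the lever is at its stop. I'll retreat and check.

```bash
python3 -m creep '[[[0,15,0],[0,0,0],-1],[[5,25,20],[0,0,0],-1],[[15,35,55],[0,0,0],-1],[[30,42,90],[0,0,0],-1],[[42,42,110],[0,0,0],-1],[[42,42,110],[0,0,0],-1],[[42,42,110],[0,0,0],-1],[[42,42,110],[0,0,0],-1]]'
python3 - <<'E'
from h import *
s=arm.read_state();p,d=arm.get_image("wrist");cv2.imwrite("pics/w6.png",p[:,:,::-1]);print(s['position'],s['ee_rot'],s['clock'])
p,d=arm.get_image("scene");cv2.imwrite("pics/s6.png",cv2.resize(p[150:300,190:390,::-1],None,fx=4,fy=4))
E
```

```text
clock: 11.08
position: [500.2, 125.1, 186.7]
ee_rot: [-0.5, -0.499, 0.5, 0.5]
contact_force: [0.7, 0.0, 0.3]
gripper_width: 0.0
[500.21745084 125.0546627  186.6910442 ] [-0.50003047 -0.49907349  0.50045749  0.50043728] 11.0833
```

View pics/w6.png

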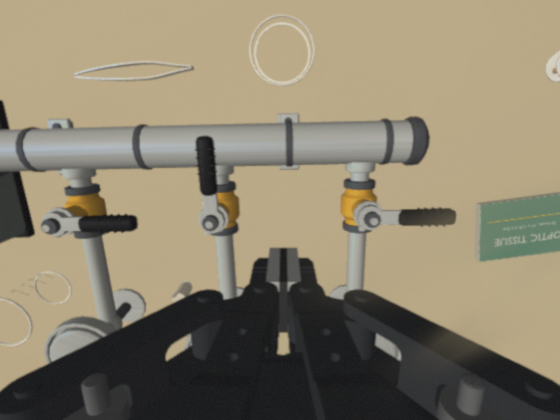

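View pics/s6.png

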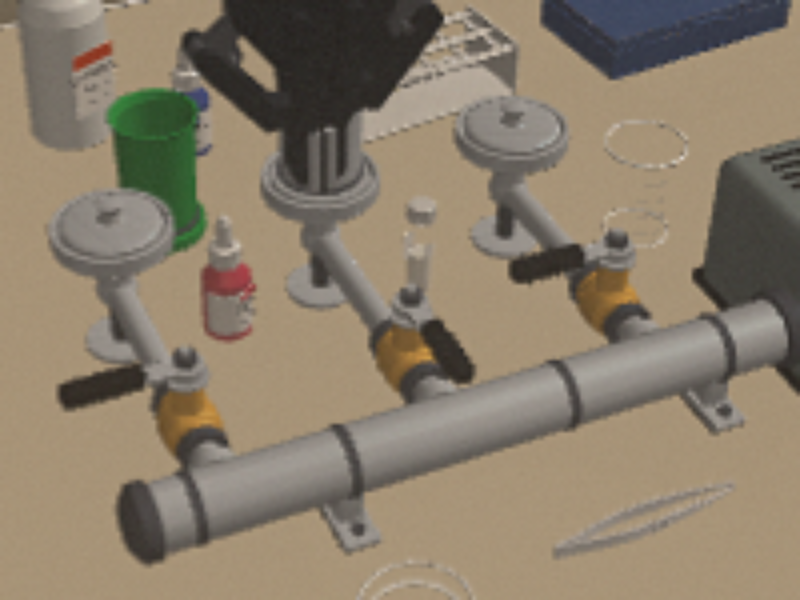

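The wrist view shows the middle sleeve from (208,190) to (205,140), and the left and right sleeves level at about (400–455,217) and (83–135,223). I'll measure the angles from the sleeve masks.

Run:
```python
from h import *
from scipy.spatial.transform import Rotation as R
T=np.eye(4);T[:3,:3]=R.from_quat([-0.50003047,-0.49907349,0.50045749,0.50043728]).as_matrix();T[:3,3]=[500.2,125.1,186.7]
im=cv2.imread("pics/w6.png");g=im.max(2)
for n,(x0,y0,x1,y1),off in (("L",(398,195,470,240),0),("M",(185,128,220,195),0),("R",(78,205,145,240),0)):
    m=np.zeros_like(g);m[y0:y1,x0:x1]=(g[y0:y1,x0:x1]<(75 if n!="L" else 95))
    k,l,s,c=cv2.connectedComponentsWithStats(m);i=1+np.argmax(s[1:,4])
    ys,xs=np.where(l==i);P=np.array([plane(ray("wrist",(float(a),float(b)),T),88)[:2] for a,b in zip(xs,ys)])
    w,v=np.linalg.eigh(np.cov(P.T));d=v[:,1];d=d*(np.sign(d[1]) if n!="M" else -np.sign(d[0]))
    print(n,s[i,4],"len/width",(np.sqrt(12*w[::-1])).round(1),"centre",P.mean(0).round(1),"angle",round(np.arctan2(-d[0],d[1])-.0228,3))
# header direction for yaw: stem hub tops
a=plane(ray("wrist",(372,218),T),94);b=plane(ray("wrist",(50,225),T),94);d=a-b;print(a.round(1),b.round(1),"yaw",np.arctan2(-d[0],d[1]))
```

```text
L 836 len/width [43.5 12.8] centre [504.9 240.3] angle -0.006
M 945 len/width [43.6 12.8] centre [463.7  65.4] angle 1.582
R 1002 len/width [45.8 15.7] centre [511.  -20.2] angle 0.085
[504.2 194.5  94. ] [509.7 -61.2  94. ] yaw 0.021525268760603327
```

Run:
```python
import cv2
im=cv2.imread("pics/w6.png");cv2.imwrite("pics/w6c.png",cv2.resize(im[180:260,30:150],None,fx=6,fy=6,interpolation=cv2.INTER_CUBIC))
```

```text
(no output)
```

View pics/w6c.png

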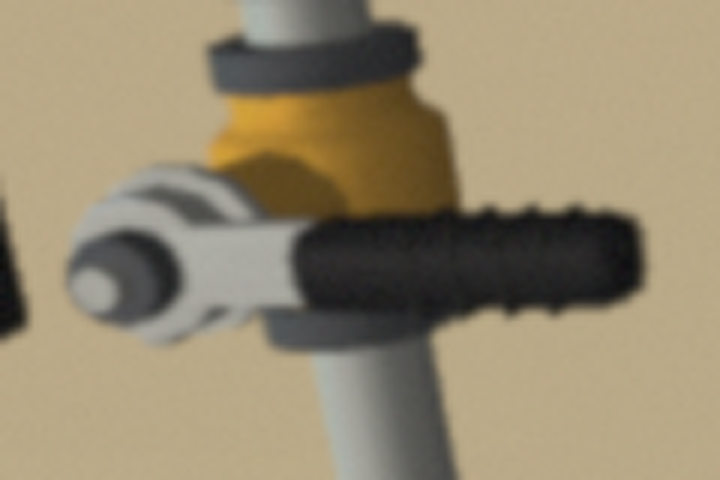

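The 0.085 reading for the right lever came from the mask also taking in the dark valve ring below the sleeve. In the crop the sleeve axis runs from (300,262) to (640,258), parallel to the header, so the lever is shut. I'm handing in.

```bash
python3 -c "
from bench import arm
print(arm.read_state()['contact_force']);print(arm.job_done())"
```

```text
[-0.43836977 -0.66622555 -0.98181037]
the job is handed in; nothing more can be done
None
```

I shut the right and left idle stations, then opened the middle station, which holds the steel funnel. All three were pushed with the closed fingertip. Each lever went to its stop, where the force rose to about 7–8 N with almost no further travel, and then I backed off. The job was handed in at about 11 s, with the robot touching nothing.

- **Left lever:** the last wrist view measured -0.006 rad, so it is shut.
- **Middle lever:** it measured 1.582 rad, so it is open.
- **Right lever:** the automatic measurement gave 0.085 rad, which disagreed with the other evidence. The mask had also taken in the dark valve ring. The close crop showed this lever parallel to the header to about 0.01 rad, and its stop contact matched the left station's to within 0.5 mm. I did not re-run the measurement with a cleaner mask.
- **Surroundings:** by eye in the last scene picture, the covers, dropper bottle, vial, petri dish and forceps stand where they were. The gripper partly hid the funnel in that picture, but its base had not moved. The small beaker behind the pump was not checked.

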